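# Hold a sample slide flush on the sloped stage of a slide reader

### The job

The slide reader has its reference cartridge loaded: first push its drawer fully home. Then pick up the blue slide carrier by its grip, tilt it to match the reader's sloped stage and press it lightly, square and centred in the black outline, flush on the plate so that the sprung plate gives a few millimetres without bottoming. Finish while still gripping the carrier and holding it there, and leave the bottles and vials that stand about undisturbed.

Things in the scene. Friction and masses are not known exactly. Their poses are not given: they have to be found in the camera images.
- reader: White slide reader fixed on the worktop, housing 140 x 140 mm and 61 mm high, standing at varied places and yaw. Origin at the centre of its underside; x points from its drawer front to its back (away from the robot), z up.
- ref_drawer (a joint): Opening of the reader's grey-fronted drawer (m): 0 fully home, grows as it comes out along the reader's -x; starts 0.03 to 0.055. Sliding friction about 1.5 N, stays where it is left, hard stop at 0.
- drawer_pull (a point): Centre of the front face (the face towards the reader's -x) of the black pull block on the drawer, 29 mm above the worktop; the block is 50 mm wide, 26 mm high and stands out 21 mm ahead of the drawer front. Axes as the reader's. The worktop in front of it is free.
- stage_face (a point): Centre of the upper face of the aluminium stage plate (96 x 70 mm, black outline 87 x 54 mm) on the reader, about 95 mm above the worktop. z: outward normal, x: up the slope (to the reader's back), y: across. Slope 0.2 to 0.42 rad, varies, does not yield. The plate is sprung along its normal: 8 mm travel, gives from about 1.5 N, 0.9 N more per mm, 9 N at the stop.
- sprung_stage (a joint): How far the stage plate is pressed in along its normal (m): 0 untouched, 0.008 bottomed.
- carrier_centre (a point): Centre, half-way up, of the loose blue slide carrier (60 g): flat frame 84 x 50 x 6 mm round a glass slide, with an upright grip 44 mm long (x), 10 mm thick (y: pinch along it), its top 40 mm above the flat underside; the point is 20 mm above the underside. z up. Starts flat on the worktop. Both ends are alike: either way round will do, its length (x) along the slope.
- carrier_underside (a point): Centre of the flat underside of the slide carrier, same axes.
- iodine_bottle: Brown bottle with a yellow cap, 48 mm wide, 105 mm high, a loose bystander. Origin at the centre of its underside.
- vial_0: Small vial with a red cap, 26 mm wide, 54 mm high, a loose bystander. Origin at the centre of its underside.
Not all that is in view belongs to the job. What is meant by the reader is not red, and is the larger of those in its own colour.

How it is judged:
On the way, in this order (a step that is already met when the one before it is completed fails the run):
1. the drawer is fully home (value of joint ref_drawer below 0.004 m), for 0.2 s.
2. the carrier is lifted clear in the gripper (height (world z) of carrier_underside above 0.03 m and contact force between the fingers and slide_carrier above 1 N), for 0.1 s.
At the end, for the whole second after the job is handed in: Drawer home within 4 mm; carrier still gripped, at rest, flush on the plate (parallel within 0.05 rad, gap under 2 mm), centre within 10 mm, turned at most 0.17 rad either way round, pressed with 1.5 to 15 N, plate given by 1 to 7.8 mm. Bystanders moved under 20 mm, never over 25 N (value of joint ref_drawer below 0.004 m and contact force between the fingers and slide_carrier above 1 N and contact force between slide_carrier and reader between 1.5 and 15 N and value of joint sprung_stage between 0.001 and 0.0078 m and z of carrier_underside in the frame of stage_face below 0.002 m and z of carrier_centre in the frame of stage_face above 0.017 m and distance between carrier_underside and stage_face below 0.01 m and angle between the z axis of carrier_underside and the z axis of stage_face, either way round below 0.05 rad and angle between the x axis of carrier_underside and the x axis of stage_face, either way round below 0.17 rad and linear speed of slide_carrier below 0.01 m/s); the arm keeps its last pose, push and grip.
It fails at once if the carrier is pressed on the reader with more than 25 N (contact force between slide_carrier and reader above 25 N).
It fails at once if a bottle or vial is pushed aside (distance of any of iodine_bottle, vial_0 from where it was at the start of the episode above 0.02 m).
It also fails if it takes over 51 s, if anything falls off the work surface, if the arm or the gripper's body presses on something with over 40 N, if the wrist force passes 120 N, or if a joint passes its speed limit or range.

### The arm

A 7-joint arm with a two-finger parallel gripper is mounted at the origin on a cart in front of the work surface, level with it; the furniture and walls round the work are solid. World frame = base frame: x ahead of the robot, y to its left, z up, the work surface at z = 0. Lengths are in m, angles in rad, forces in N, time in s.
With the tool pointing down it reaches from about 0.425 to 0.925 m from the base axis. Payload 6.8 kg.
Tool frame: the origin (TCP) lies on the front face of the gripper's body, between the roots of the fingers; the fingertips stand 73 mm ahead of it and the grasp point (between the pads) lies 54 mm ahead of it; z points along the fingers, y is the direction in which the jaws open and shut (so a half turn about z gives the same grasp; the last joint's range is limited). The gripper opens to 85 mm and grips with 20 to 120 N. Pads are 22 mm wide; open, the fingers measure 114 mm over their backs; the gripper's body (76 mm by 85 mm) begins 54 mm behind the grasp point. The pads swing forward as they close: fully open they stand 13 mm farther back than shut.
Start: joints at [1.173, 0.477, 0.022, 1.555, -0.011, 1.109, -0.083], TCP at [0.193, -0.647, 0.304] pointing down, gripper open.
Joint ranges: [-2.96, 2.96], [-0.34, 2.1], [-1.41, 1.46], [0.24, 2.44], [-1.37, 4.51], [0.17, 1.92], [-2.96, 2.96]. Speed limits (rad/s): [2.39, 2.39, 3.14, 3.14, 3.14, 3.14, 3.14].

### API

Orientations are given as a rotation vector (axis times angle).
In Python, from bench import * gives the robot as it stands.
- The arm moves only by the tool jog_arm, never from a script. Its argument "plan" is a list of rows, each a list of 2 entries, a list of its own where there are three numbers: the shift along the world's x, y, z in cm, then the turn about the world's z in rad. In form: [[[tx, ty, tz], twist], ...]. A call has 1 to 12 rows; each row shifts and turns the commanded pose from where the row before left it; what a row does not reach is not made up. A row lasts 1/10 s, in which the tool goes at most 50 mm and 8.59 degrees, less where a joint would pass 70% of its speed; a pose out of reach is approached as far as the arm can. A call is refused whole if a number of a shift passes 5 or a number of a turn 0.15, either way. A call with a gripper value outside its range is refused whole. "hand" is the finger opening in cm, from 0 to 8.54, set as the call begins (left out, the last holds). The fingers move at their own pace and stop on an object; "grip_force" is the grip in N (left out, the last holds). Time passes only in rows, so rows that do not move let the fingers close. It gives the time, the measured TCP pose, the force and the opening at its end, in the units of the state.
- get_obs(): the state, without advancing time (a new reading comes with each control period).
- grab_frame(name): name is "scene" or "top" or "wrist"; returns the picture (480x640x3 uint8, red, green, blue); there is no depth.
- get_calibration(name): a dict with "intrinsics" (3x3 intrinsics, pixels), "xyz" and "orientation" of the camera in the world. Camera axes: x right, y down, z forward; pixel columns grow to the right and rows downward; lengths in m; the calibration is good to about 2 mm. A picture is of the moment at which its call begins: read the wrist's pose just before it. get_calibration takes no time and is no camera call; for the wrist camera it gives the pose at the moment of the call.
- hand_in(): hands the job in, once; it reports no verdict.
The state is a dict: "clock": time; "joints": joint angles; "qvel": joint speeds; "tau": joint torques, N m; "tcp_pos": TCP position; "orientation": TCP orientation; "contact_force": force on the tool from outside, world axes, zero at the start; "moment": the same for the moment, N m; "grip_width": finger opening in m.
Only numpy, scipy, OpenCV 4.12 (cv2) and the standard library are available. Lean on these libraries where they do the work, as an engineer would, in place of code of your own. Each camera call takes 0.05 s, during which the arm holds its last target. There are 200 camera calls.

## Working session

There is one attempt and no reset: what is moved stays moved. The work goes in short steps, Python scripts to look and compute and a tool call to move; the robot and the scene stay as the last step left them, time stands still between calls to the robot, and variables do not carry over. Pictures are saved under pics/ and viewed, about 8 in all and at most 12, crops included, and the job is handed in when it is done.

Besides the shell and the picture viewer there is one more tool, called by a JSON object that holds its "fn" and its "kwargs", one argument or row to a line. jog_arm: Moves the arm, as the interface text tells. Its arguments: {"type":"object","properties":{"plan":{"type":"array","items":{"type":"array"}},"hand":{"type":"number"},"grip_force":{"type":"number"}},"required":["plan"]}

```bash
mkdir -p pics; ls; python3 - <<'E'
from bench import *
import cv2,numpy as np
print(get_obs())
a=[]
for n in("scene","top","wrist"):
    im=grab_frame(n); cv2.imwrite(f"pics/{n}0.png",im[:,:,::-1]); c=get_calibration(n);print(n,c)
E
```

```text
pics
{'clock': 0.0, 'joints': array([ 1.17291921,  0.47775978,  0.02234204,  1.55645415, -0.01151825,
        1.10930561, -0.08311618]), 'qvel': array([ 5.44227056e-04, -1.25746731e-03,  4.44186494e-04,  9.06609925e-04,
        7.22690709e-04, -1.46499445e-04, -2.53017308e-05]), 'tau': array([-1.73282137e-04, -5.96441174e+01,  1.60821129e+00, -2.81191742e+01,
        1.24190966e-02,  9.27463872e-03, -2.79118893e-06]), 'tcp_pos': array([ 0.19273846, -0.64641373,  0.30295154]), 'orientation': array([-3.10693521e+00, -4.53328443e-01,  5.89239994e-04]), 'contact_force': array([-0.92494497,  0.82100428,  0.26246923]), 'moment': array([-0.04014801,  0.04238723,  0.00255313]), 'grip_width': 0.08536737516698797}
scene {'intrinsics': array([[433.092916  ,   0.        , 319.39519713],
       [  0.        , 433.092916  , 237.12931159],
       [  0.        ,   0.        ,   1.        ]]), 'xyz': array([0.13993859, 0.5300116 , 0.77124771]), 'orientation': array([-0.9854916 ,  2.5245889 , -1.00751584])}
top {'intrinsics': array([[597.80430689,   0.        , 322.57841182],
       [  0.        , 597.80430689, 236.23150133],
       [  0.        ,   0.        ,   1.        ]]), 'xyz': array([0.48311155, 0.03329436, 1.40132906]), 'orientation': array([-2.19525281,  2.18533287, -0.06446305])}
wrist {'intrinsics': array([[371.91196799,   0.        , 313.90314626],
       [  0.        , 371.91196799, 238.06623044],
       [  0.        ,   0.        ,   1.        ]]), 'xyz': array([ 0.26108151, -0.62568687,  0.3733112 ]), 'orientation': array([ 2.3300366 , -1.73837932, -0.24750353])}
```

View pics/top0.png

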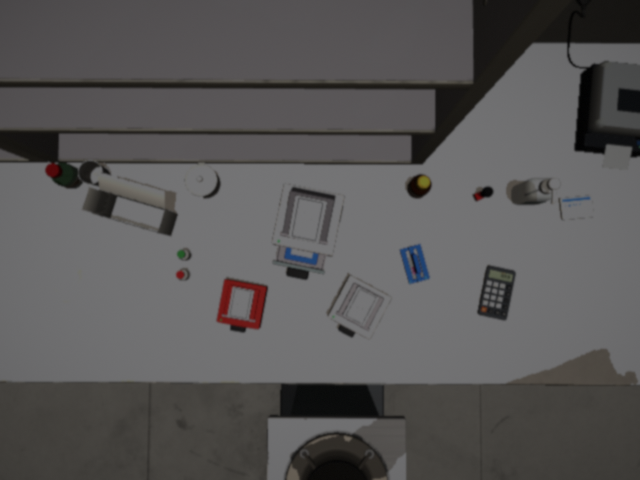

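View pics/scene0.png

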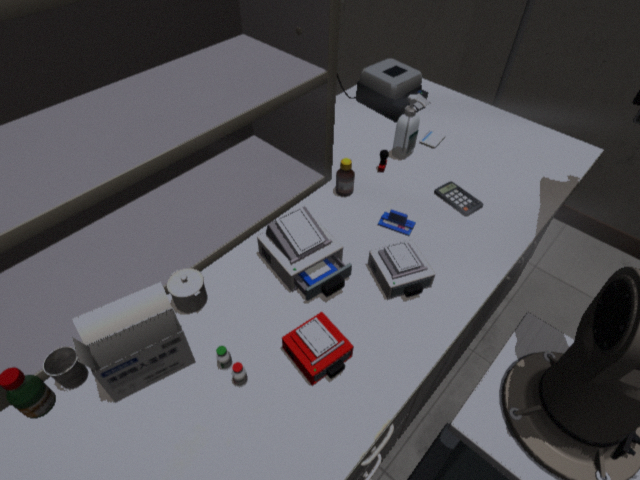

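```bash
cat > h.py <<'E'
from bench import *
import cv2,numpy as np
from scipy.spatial.transform import Rotation as R
def ray(c,uv):
    d=np.linalg.inv(c["intrinsics"])@np.array([uv[0],uv[1],1.]); return c["xyz"],R.from_rotvec(c["orientation"]).apply(d)
def onz(c,uv,z):
    o,d=ray(c,uv); return o+d*(z-o[2])/d[2]
def tri(c1,u1,c2,u2):
    o1,d1=ray(c1,u1);o2,d2=ray(c2,u2)
    s=np.linalg.lstsq(np.c_[d1,-d2],o2-o1,rcond=None)[0]
    a,b=o1+s[0]*d1,o2+s[1]*d2
    return (a+b)/2,np.linalg.norm(a-b)
E
python3 - <<'E'
from h import *
t=cv2.imread("pics/top0.png");s=cv2.imread("pics/scene0.png")
f=lambda i:np.clip(i*1.6,0,255).astype('u1')
cv2.imwrite("pics/tc.png",f(cv2.resize(t[170:345,260:450],None,fx=4,fy=4,interpolation=3)[:600]))
a=cv2.resize(s[195:305,250:440],None,fx=4,fy=4,interpolation=3)
cv2.imwrite("pics/sc.png",f(a))
c,k=get_calibration("top"),get_calibration("scene")
for n,u,v in [("shelf low",(412,160),(333,180)),("shelf mid",(425,162),(327,75)),("mid2",(435,130),(327,75)),("up",(472,82),(327,75))]: print(n,tri(c,u,k,v))
E
```

```text
shelf low (array([ 0.73548077, -0.18120455,  0.01374103]), np.float64(0.0267977801195857))
shelf mid (array([ 0.6931398 , -0.13772544,  0.34156449]), np.float64(0.032020387833378135))
mid2 (array([ 0.74502717, -0.17212732,  0.31267654]), np.float64(0.001821132686404615))
up (array([ 0.84482437, -0.26618894,  0.24704273]), np.float64(0.030666414551225665))
```

View pics/tc.png

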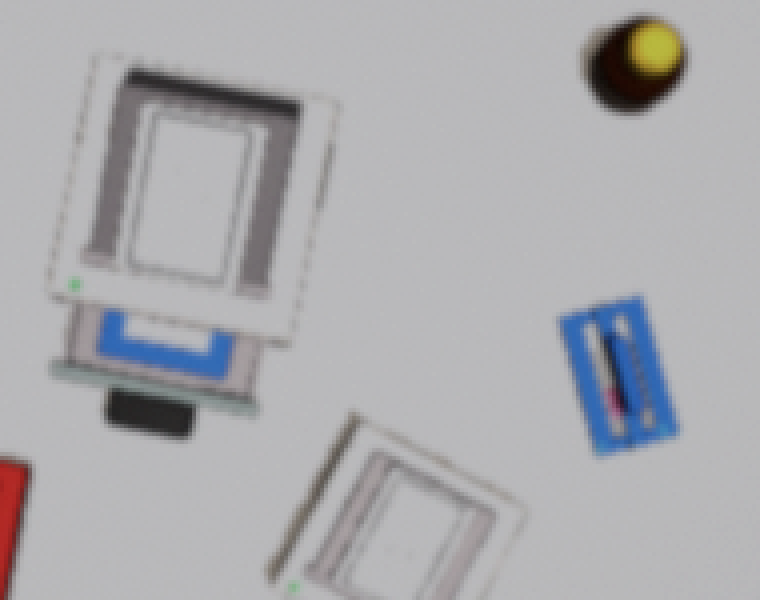

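View pics/sc.png

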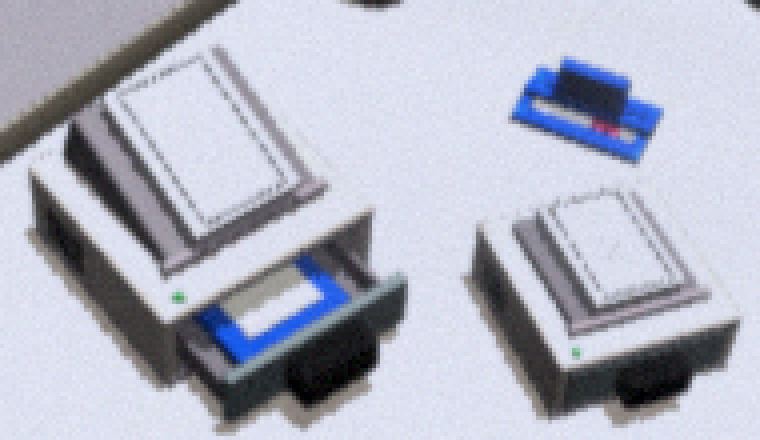

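```bash
python3 - <<'E'
from h import *
np.set_printoptions(precision=4,suppress=True)
c,k=get_calibration("top"),get_calibration("scene")
T=lambda p:(p[0]/4+259.6,p[1]/4+169.6)
S=lambda p:(p[0]/4+249.6,p[1]/4+194.6)
P=[]
for a,b in [((152,110),(115,93)),((250,122),(200,57)),((223,283),(288,185)),((130,265),(205,225))]:
    p,e=tri(c,T(a),k,S(b));P.append(p);print(p,e)
P=np.array(P);m=P.mean(0);ux=(P[0]+P[1]-P[2]-P[3])/2;uy=(P[0]+P[3]-P[1]-P[2])/2
print("stage",m,"len",np.linalg.norm(ux),np.linalg.norm(uy),"yaw",np.arctan2(ux[1],ux[0]),"slope",np.arctan2(ux[2],np.hypot(*ux[:2])))
H=np.array([onz(c,T(p),.061) for p in [(95,53),(340,102),(290,345),(50,297)]]);v=(H[0]+H[1]-H[2]-H[3])/2
print("housing",H,H.mean(0),np.linalg.norm(v),"yaw",np.arctan2(v[1],v[0]))
print("pull",onz(c,T((105,418)),.042),onz(c,T((190,437)),.042))
C=np.array([onz(c,T(p),.006) for p in [(560,318),(642,296),(678,435),(600,455)]]);v=(C[0]+C[1]-C[2]-C[3])/2
print("carrier top",C.mean(0),np.linalg.norm(v),np.linalg.norm((C[0]+C[3]-C[1]-C[2])/2),"yaw",np.arctan2(v[1],v[0]))
C=np.array([onz(k,S(p),.006) for p in [(512,118),(537,68),(662,105),(640,160)]])
print("carrier sc",C,C.mean(0))
print("bottle",onz(c,T((655,48)),.105),"vial",onz(c,(182,274),.054))
E
```

```text
[0.6443 0.0891 0.1198] 0.000571163589202971
[0.6368 0.0348 0.1143] 0.005291471238088248
[0.5529 0.0508 0.0845] 0.0006813687891733156
[0.5633 0.1028 0.0867] 0.0015389486200010638
stage [0.5993 0.0694 0.1013] len 0.08947032722861431 0.054028344042749754 yaw -0.17802667668746536 slope 0.35886036362466334
housing [[ 0.6841  0.1243  0.061 ]
 [ 0.6569 -0.0141  0.061 ]
 [ 0.5198  0.0136  0.061 ]
 [ 0.5461  0.1484  0.061 ]] [0.6017 0.068  0.061 ] 0.1399835602038461 yaw -0.1860160541633626
pull [0.4784 0.1181 0.042 ] [0.4679 0.0698 0.042 ]
carrier top [ 0.5042 -0.1796  0.006 ] 0.08316244367072105 0.04831050781727827 yaw 0.2648398797309404
carrier sc [[ 0.5358 -0.1423  0.006 ]
 [ 0.5515 -0.1898  0.006 ]
 [ 0.4736 -0.2166  0.006 ]
 [ 0.4566 -0.167   0.006 ]] [ 0.5044 -0.1789  0.006 ]
bottle [ 0.6816 -0.1844  0.105 ] vial [0.4776 0.3511 0.054 ]
```

{"fn": "jog_arm", "kwargs": {
  "plan": [
    [[3, 2.5, 0], 0],
    [[3, 2.5, 0], 0],
    [[3, 2.5, 0], 0],
    [[3, 2.5, 0], 0],
    [[3, 2.5, 0], 0],
    [[3, 2.5, 0], 0],
    [[3, 2.5, 0], 0],
    [[3, 2.5, 0], 0],
    [[3, 2.5, 0], 0],
    [[3, 2.5, 0], 0],
    [[0, 0, 0], 0],
    [[0, 0, 0], 0]
  ],
  "hand": 0,
  "grip_force": 20
}}

```text
clock: 1.35
tcp_pos: [0.4936, -0.3958, 0.3035]
orientation: [-3.107, -0.458, 0.001]
contact_force: [-0.6, 0.3, -0.5]
grip_width: -0.0002
```

{"fn": "jog_arm", "kwargs": {
  "plan": [
    [[-0.4, 4.1, 0], -0.04],
    [[-0.4, 4.1, 0], -0.04],
    [[-0.4, 4.1, 0], -0.04],
    [[-0.4, 4.1, 0], -0.04],
    [[-0.4, 4.1, 0], -0.04],
    [[-0.4, 4.1, 0], -0.04],
    [[-0.4, 4.1, -1], -0.04],
    [[-0.4, 4.1, -2], -0.04],
    [[-0.4, 4.1, -2], -0.04],
    [[-0.4, 4.1, -2], -0.04],
    [[-0.4, 4.1, -2], -0.04],
    [[-0.4, 4.1, -2], -0.04]
  ]
}}

```text
clock: 2.55
tcp_pos: [0.4448, 0.0947, 0.1934]
orientation: [3.126, -0.306, 0.001]
contact_force: [0.7, -0.5, 0.3]
grip_width: 0.0002
```

{"fn": "jog_arm", "kwargs": {
  "plan": [
    [[-0.5, 0, -2], 0],
    [[0, 0, 0], 0],
    [[0, 0, 0], 0]
  ]
}}

```text
clock: 2.85
tcp_pos: [0.4401, 0.0934, 0.174]
orientation: [3.126, -0.302, -0.001]
contact_force: [-0.2, -0.6, -0.2]
grip_width: -0.0003
```

{"fn": "jog_arm", "kwargs": {
  "plan": [
    [[0, 0.6, -2.6], 0],
    [[0, 0, -2.5], 0],
    [[0, 0, -2.5], 0],
    [[1, -0.19, 0], 0],
    [[1, -0.19, 0], 0],
    [[1, -0.19, 0], 0],
    [[0, 0, 0], 0]
  ]
}}

```text
clock: 3.55
tcp_pos: [0.4728, 0.0947, 0.0994]
orientation: [-3.126, 0.302, -0.006]
contact_force: [-0.2, 0.3, 0.1]
grip_width: 0.0
```

{"fn": "jog_arm", "kwargs": {
  "plan": [
    [[0.6, -0.11, 0], 0],
    [[0.6, -0.11, 0], 0],
    [[0.6, -0.11, 0], 0],
    [[0, 0, 0], 0]
  ]
}}

```text
clock: 3.95
tcp_pos: [0.489, 0.092, 0.0981]
orientation: [-3.127, 0.299, -0.002]
contact_force: [0.7, -0.2, -0.1]
grip_width: 0.0
```

```bash
python3 - <<'E'
from h import *
s=grab_frame("scene")[:,:,::-1]
cv2.imwrite("pics/s1.png",np.clip(cv2.resize(s[170:320,230:430],None,fx=4,fy=4,interpolation=3)*1.5,0,255))
E
```

```text
[ WARN:0@1.710] global loadsave.cpp:1063 imwrite_ Unsupported depth image for selected encoder is fallbacked to CV_8U.
```

View pics/s1.png

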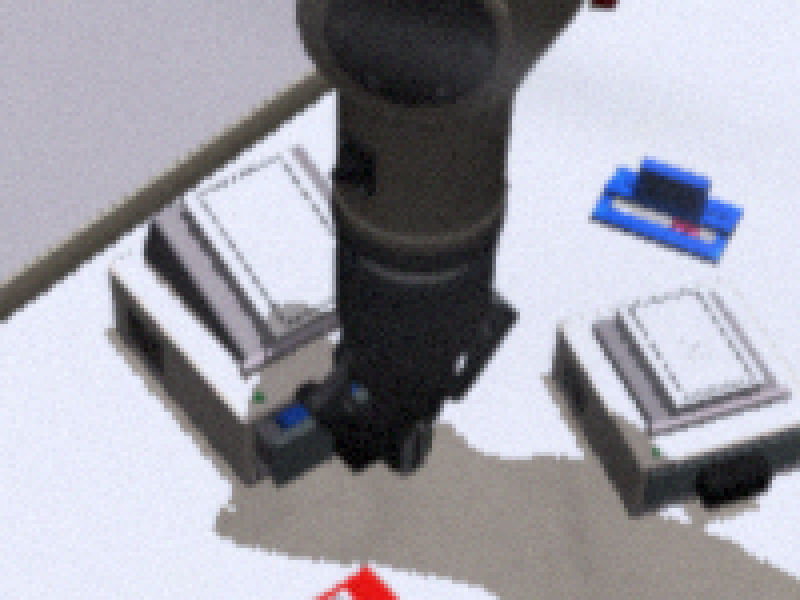

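{"fn": "jog_arm", "kwargs": {
  "plan": [
    [[0.4, -0.08, 0], 0],
    [[0.4, -0.08, 0], 0],
    [[0, 0, 0], 0]
  ]
}}

```text
clock: 4.3
tcp_pos: [0.4965, 0.0905, 0.0979]
orientation: [-3.127, 0.299, -0.001]
contact_force: [-0.4, 0.7, -0.2]
grip_width: 0.0004
```

{"fn": "jog_arm", "kwargs": {
  "plan": [
    [[0.3, -0.06, 0], 0],
    [[0, 0, 0], 0]
  ]
}}

```text
clock: 4.5
tcp_pos: [0.4992, 0.0899, 0.0979]
orientation: [-3.127, 0.298, -0.001]
contact_force: [0.3, 0.5, -0.5]
grip_width: 0.0001
```

{"fn": "jog_arm", "kwargs": {
  "plan": [
    [[0.3, -0.06, 0], 0],
    [[0, 0, 0], 0]
  ]
}}

```text
clock: 4.7
tcp_pos: [0.5022, 0.0893, 0.0979]
orientation: [-3.127, 0.299, -0.001]
contact_force: [-0.4, -1.3, -0.8]
grip_width: 0.0002
```

{"fn": "jog_arm", "kwargs": {
  "plan": [
    [[0.3, -0.06, 0], 0],
    [[0, 0, 0], 0]
  ]
}}

```text
clock: 4.9
tcp_pos: [0.5043, 0.0888, 0.0977]
orientation: [3.127, -0.298, -0.003]
contact_force: [-3.9, 1.9, 2.2]
grip_width: -0.0001
```

{"fn": "jog_arm", "kwargs": {
  "plan": [
    [[0.2, -0.04, 0], 0],
    [[0, 0, 0], 0]
  ]
}}

```text
clock: 5.1
tcp_pos: [0.5046, 0.0887, 0.0976]
orientation: [3.126, -0.297, -0.008]
contact_force: [-9.0, 1.4, 6.5]
grip_width: 0.0002
```

{"fn": "jog_arm", "kwargs": {
  "plan": [
    [[0.2, -0.04, 0], 0],
    [[0, 0, 0], 0]
  ]
}}

```text
clock: 5.3
tcp_pos: [0.5048, 0.0887, 0.0973]
orientation: [3.126, -0.296, -0.013]
contact_force: [-15.3, 3.6, 11.5]
grip_width: 0.0002
```

{"fn": "jog_arm", "kwargs": {
  "plan": [
    [[-2, 0.4, 0], 0],
    [[-2, 0.4, 0], 0],
    [[0, 0, 4], 0],
    [[0, 0, 4], 0],
    [[0, -4, 4], 0.05],
    [[0.5, -4, 0], 0.1],
    [[0.5, -4, 0], 0.1],
    [[0.5, -4, 0], 0.1],
    [[0.5, -4, 0], 0.1],
    [[0.5, -4, 0], 0],
    [[0.5, -3, 0], 0],
    [[0, 0, 0], 0]
  ]
}}

```text
clock: 6.5
tcp_pos: [0.4993, -0.1752, 0.2135]
orientation: [3.114, 0.394, 0.002]
contact_force: [0.1, 0.3, -0.3]
grip_width: -0.0001
```

```bash
python3 - <<'E'
from h import *
print(get_obs()["tcp_pos"],R.from_rotvec(get_obs()["orientation"]).as_matrix()[:,0])
c=get_calibration("wrist")
w=grab_frame("wrist")[:,:,::-1]; t=grab_frame("top")[:,:,::-1]
a=cv2.resize(w,(400,300));b=cv2.resize(t[170:320,250:450],(400,300),interpolation=3)
cv2.imwrite("pics/w2.png",np.clip(np.hstack([a,b])*1.5,0,255).astype('u1'))
hsv=cv2.cvtColor(w.copy(),cv2.COLOR_BGR2HSV);m=cv2.inRange(hsv,(100,120,40),(125,255,255))
cs=cv2.findContours(m,0,1)[0]
for q in sorted(cs,key=cv2.contourArea)[-2:]:
    r=cv2.minAreaRect(q);P=np.array([onz(c,p,.006) for p in cv2.boxPoints(r)])
    print(r,P.mean(0),[np.linalg.norm(P[i]-P[i-1]).round(4) for i in(1,2)],[np.arctan2(*(P[i]-P[i-1])[1::-1]).round(3) for i in(1,2)])
E
```

```text
[ 0.49925717 -0.17523682  0.21347361] [0.96842768 0.24929262 0.00101222]
((321.0, 218.5), (107.0, 64.0), 90.0) [ 0.50579612 -0.17918072  0.006     ] [np.float64(0.0471), np.float64(0.0841)] [np.float64(-1.32), np.float64(-2.862)]
```

View pics/w2.png

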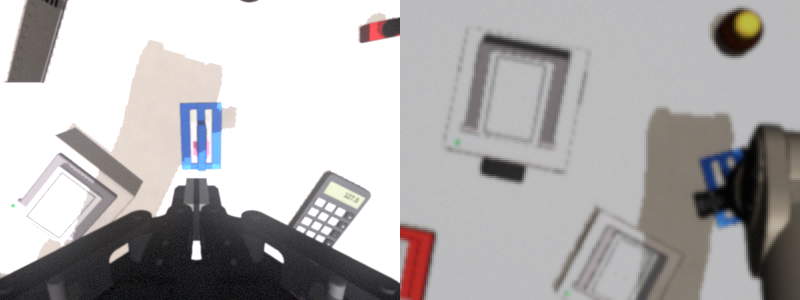

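{"fn": "jog_arm", "kwargs": {
  "plan": [
    [[0.6, -0.4, -1], 0.01],
    [[0, 0, -2], 0],
    [[0, 0, -2], 0],
    [[0, 0, -2], 0],
    [[0, 0, -2], 0],
    [[0, 0, -2], 0],
    [[0, 0, -1.9], 0],
    [[0, 0, 0], 0],
    [[0, 0, 0], 0]
  ],
  "hand": 6
}}

```text
clock: 7.5
tcp_pos: [0.5052, -0.1724, 0.0841]
orientation: [-3.112, -0.426, 0.001]
contact_force: [0.5, 0.5, 0.9]
grip_width: 0.0599
```

{"fn": "jog_arm", "kwargs": {
  "plan": [
    [[0, 0, 0], 0],
    [[0, 0, 0], 0],
    [[0, 0, 0], 0],
    [[0, 0, 0], 0],
    [[0, 0, 0], 0],
    [[0, 0, 0], 0],
    [[0, 0, 0], 0],
    [[0, 0, 0], 0]
  ],
  "hand": 0,
  "grip_force": 20
}}

```text
clock: 8.3
tcp_pos: [0.5055, -0.1738, 0.0851]
orientation: [3.112, 0.422, 0.002]
contact_force: [-1.0, 0.6, 7.0]
grip_width: 0.0098
```

{"fn": "jog_arm", "kwargs": {
  "plan": [
    [[0, 0, 0], 0],
    [[0, 0, 0], 0],
    [[0, 0, 0.5], 0],
    [[0, 0, 0], 0],
    [[0, 0, 0], 0]
  ],
  "hand": 3
}}

```text
clock: 8.8
tcp_pos: [0.505, -0.1734, 0.0894]
orientation: [3.113, 0.422, 0.001]
contact_force: [-0.5, -0.2, 1.1]
grip_width: 0.0302
```

{"fn": "jog_arm", "kwargs": {
  "plan": [
    [[0, 0, 0], 0],
    [[0, 0, 0], 0],
    [[0, 0, 0], 0],
    [[0, 0, 0], 0],
    [[0, 0, 0], 0],
    [[0, 0, 0], 0]
  ],
  "hand": 0,
  "grip_force": 20
}}

```text
clock: 9.4
tcp_pos: [0.5049, -0.1734, 0.0893]
orientation: [3.113, 0.422, -0.0]
contact_force: [-0.5, 1.0, 0.8]
grip_width: 0.0095
```

{"fn": "jog_arm", "kwargs": {
  "plan": [
    [[0, 0, 1], 0],
    [[0, 0, 2], 0],
    [[0, 0, 3], 0],
    [[0, 0, 3], 0],
    [[0, 0, 3], 0],
    [[0, 0, 2], 0],
    [[0, 0, 1], 0],
    [[0, 0, 0], 0]
  ]
}}

```text
clock: 10.2
tcp_pos: [0.5054, -0.1736, 0.2407]
orientation: [3.112, 0.422, 0.004]
contact_force: [0.1, -0.2, 0.6]
grip_width: 0.0097
```

{"fn": "jog_arm", "kwargs": {
  "plan": [
    [[0.4, 1.2, 0], -0.045],
    [[0.8, 2.4, 0], -0.045],
    [[0.8, 2.4, 0], -0.045],
    [[0.8, 2.4, 0], -0.045],
    [[0.8, 2.4, 0], -0.045],
    [[0.8, 2.4, 0], -0.045],
    [[0.8, 2.4, 0], -0.045],
    [[0.8, 2.4, 0], -0.045],
    [[0.8, 2.4, 0], -0.045],
    [[0.8, 2.4, 0], -0.045],
    [[0.4, 1.7, 0], 0],
    [[0, 0, 0], 0]
  ]
}}

```text
clock: 11.4
tcp_pos: [0.5845, 0.0747, 0.2382]
orientation: [-3.128, 0.274, 0.003]
contact_force: [-0.1, 0.1, 0.0]
grip_width: 0.0096
```

```bash
python3 - <<'E'
from h import *
o=get_obs();print(o["tcp_pos"],o["orientation"],o["contact_force"],o["grip_width"])
w=grab_frame("wrist")[:,:,::-1]; s=grab_frame("scene")[:,:,::-1]
cv2.imwrite("pics/w3.png",w);cv2.imwrite("pics/s3.png",s)
a=cv2.resize(w,(400,300));b=cv2.resize(s[150:300,220:420],(400,300),interpolation=3)
cv2.imwrite("pics/v3.png",np.clip(np.hstack([a,b])*1.4,0,255).astype('u1'))
E
```

```text
[0.5844927  0.07474618 0.23815489] [-3.12844201e+00  2.73804025e-01  2.72327133e-03] [-0.08569783  0.05283996  0.00939307] 0.009617918915018259
```

View pics/v3.png

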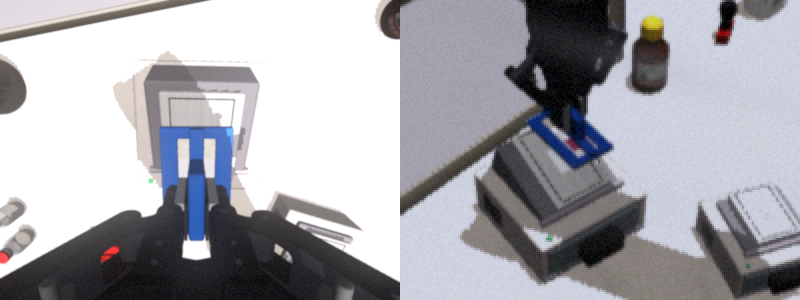

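```bash
python3 - <<'E'
from h import *
np.set_printoptions(precision=4,suppress=True)
c=get_calibration("wrist"); w=cv2.imread("pics/w3.png")
for p in [(169,98),(234,98)]: print("plate back",onz(c,(p[0]*1.6,p[1]*1.6),.115))
m=cv2.inRange(cv2.cvtColor(w,cv2.COLOR_BGR2HSV),(100,120,40),(125,255,255))
for v in (206,212,220,240,260):
    u=np.where(m[v,230:400])[0]+230
    if len(u): print(v,u.min(),u.max(),onz(c,(u.min(),v),.155),onz(c,(u.max(),v),.155))
cv2.imwrite("pics/w3c.png",np.clip(cv2.resize(w[120:340,200:420],(600,600),interpolation=3)*1.0,0,255))
E
```

```text
plate back [0.6457 0.0832 0.115 ]
plate back [0.6362 0.0311 0.115 ]
206 256 371 [0.6288 0.0884 0.155 ] [0.6202 0.041  0.155 ]
212 256 371 [0.6263 0.089  0.155 ] [0.6176 0.0414 0.155 ]
220 257 371 [0.6229 0.0894 0.155 ] [0.6142 0.0419 0.155 ]
240 258 370 [0.6142 0.0909 0.155 ] [0.6055 0.0435 0.155 ]
260 259 369 [0.6052 0.0925 0.155 ] [0.5966 0.0452 0.155 ][ WARN:0@0.076] global loadsave.cpp:1063 imwrite_ Unsupported depth image for selected encoder is fallbacked to CV_8U.
```

View pics/w3c.png

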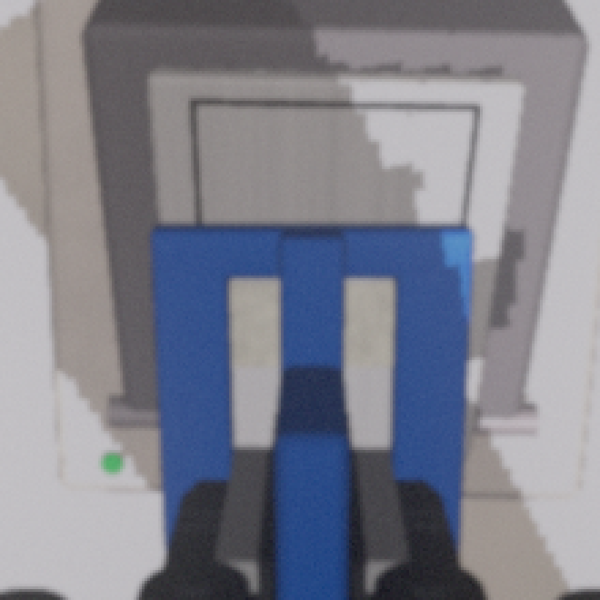

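{"fn": "jog_arm", "kwargs": {
  "plan": [
    [[0.3, -0.4, -0.6], -0.01],
    [[0, 0, -1], 0],
    [[0, 0, -1], 0],
    [[0, 0, -0.6], 0],
    [[0, 0, 0], 0],
    [[0, 0, 0], 0]
  ]
}}

```text
clock: 12.1
tcp_pos: [0.5878, 0.0676, 0.2071]
orientation: [3.127, -0.298, -0.001]
contact_force: [0.1, 0.4, -0.2]
grip_width: 0.0097
```

{"fn": "jog_arm", "kwargs": {
  "plan": [
    [[0, 0, -0.2], 0],
    [[0, 0, -0.2], 0],
    [[0, 0, 0], 0]
  ]
}}

```text
clock: 12.4
tcp_pos: [0.5878, 0.0676, 0.2032]
orientation: [3.127, -0.298, -0.0]
contact_force: [0.0, 0.0, -1.1]
grip_width: 0.0094
```

{"fn": "jog_arm", "kwargs": {
  "plan": [
    [[0, 0, -0.2], 0],
    [[0, 0, 0], 0]
  ]
}}

```text
clock: 12.6
tcp_pos: [0.5878, 0.0676, 0.2011]
orientation: [3.127, -0.298, -0.0]
contact_force: [-0.6, 0.2, -1.0]
grip_width: 0.0092
```

{"fn": "jog_arm", "kwargs": {
  "plan": [
    [[0, 0, -0.2], 0],
    [[0, 0, 0], 0]
  ]
}}

```text
clock: 12.8
tcp_pos: [0.5882, 0.0676, 0.1995]
orientation: [-3.127, 0.298, -0.001]
contact_force: [-0.2, -0.6, 1.9]
grip_width: 0.0098
```

{"fn": "jog_arm", "kwargs": {
  "plan": [
    [[0, 0.25, 0.2], 0],
    [[0, 0, 0], 0],
    [[0, 0, -0.2], 0],
    [[0, 0, -0.2], 0],
    [[0, 0, 0], 0]
  ]
}}

```text
clock: 13.3
tcp_pos: [0.5885, 0.0703, 0.1976]
orientation: [-3.127, 0.298, -0.002]
contact_force: [1.6, 0.1, 3.1]
grip_width: 0.0096
```

{"fn": "jog_arm", "kwargs": {
  "plan": [
    [[0, 0, -0.2], 0],
    [[0, 0, 0], 0]
  ]
}}

```text
clock: 13.5
tcp_pos: [0.5884, 0.0703, 0.1956]
orientation: [-3.127, 0.298, -0.002]
contact_force: [0.7, 0.9, 5.0]
grip_width: 0.0098
```

{"fn": "jog_arm", "kwargs": {
  "plan": [
    [[0, 0, -0.2], 0],
    [[0, 0, 0], 0]
  ]
}}

```text
clock: 13.7
tcp_pos: [0.588, 0.0704, 0.1935]
orientation: [-3.127, 0.298, -0.0]
contact_force: [0.6, 0.6, 4.2]
grip_width: 0.0094
```

{"fn": "jog_arm", "kwargs": {
  "plan": [
    [[0, 0, -0.2], 0],
    [[0, 0, 0], 0]
  ]
}}

```text
clock: 13.9
tcp_pos: [0.5877, 0.0704, 0.1914]
orientation: [-3.127, 0.298, 0.001]
contact_force: [-0.1, 1.1, 5.6]
grip_width: 0.0098
```

{"fn": "jog_arm", "kwargs": {
  "plan": [
    [[0, 0, -0.2], 0],
    [[0, 0, 0], 0]
  ]
}}

```text
clock: 14.1
tcp_pos: [0.5874, 0.0705, 0.1893]
orientation: [-3.127, 0.298, 0.001]
contact_force: [-2.2, 1.4, 7.3]
grip_width: 0.0093
```

{"fn": "jog_arm", "kwargs": {
  "plan": [
    [[0, 0, -0.2], 0],
    [[0, 0, 0], 0]
  ]
}}

```text
clock: 14.3
tcp_pos: [0.587, 0.0706, 0.1872]
orientation: [3.127, -0.298, -0.003]
contact_force: [-2.1, 1.0, 5.4]
grip_width: 0.0094
```

```bash
python3 - <<'E'
from h import *
o=get_obs();print(o["tcp_pos"],o["contact_force"],o["moment"])
s=grab_frame("scene")[:,:,::-1];w=grab_frame("wrist")[:,:,::-1]
a=cv2.resize(s[185:275,245:345],(400,360),interpolation=3);b=cv2.resize(w[100:388,180:500],(400,360),interpolation=3)
cv2.imwrite("pics/v4.png",np.clip(np.hstack([a,b])*1.2,0,255).astype('u1'))
E
```

```text
[0.58703776 0.07057334 0.18724667] [-2.0999116   0.95981333  5.42578744] [0.20508243 0.39990783 0.00987089]
```

View pics/v4.png

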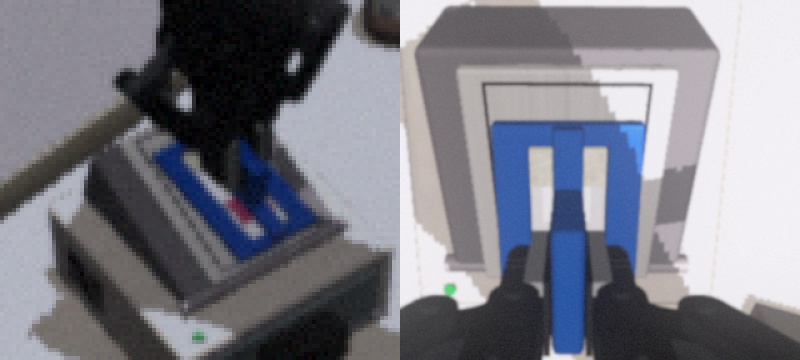

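```bash
python3 - <<'E'
from h import *
np.set_printoptions(precision=4,suppress=True)
c=get_calibration("wrist");o=get_obs();print(o["tcp_pos"],o["contact_force"],o["moment"],c["xyz"])
L=[(247.2,166.4),(381.6,168.0)];C=[(253.6,197.6),(376,197.6)]
def width(a,w): # point pair at depth giving true width
    (o,d1),(_,d2)=ray(c,a[0]),ray(c,a[1]);k=w/np.linalg.norm(d1-d2);return o+k*(d1+d2)/2
P=width(L,.054);Q=width(C,.050);print("outline back",P,"carrier edge",Q)
yaw=-.183
for zc in(.095,.098):
  for s in(.28,.32,.36,.40):
    n=np.array([-np.sin(s)*np.cos(yaw),-np.sin(s)*np.sin(yaw),np.cos(s)]);x=np.array([np.cos(s)*np.cos(yaw),np.cos(s)*np.sin(yaw),np.sin(s)])
    # outline back centre must have height zc+.0435 sin s  (plate maybe given g)
    z=zc+.0435*np.sin(s);p=(onz(c,L[0],z)+onz(c,L[1],z))/2
    wid=np.linalg.norm(onz(c,L[0],z)-onz(c,L[1],z))
    oo,d=ray(c,np.mean(C,0));q=oo+d*((p+.006*n-oo)@n)/(d@n)
    print(zc,s,"stage centre",p-.0435*x,"width",wid,"gap",(p-q)@x)
E
```

```text
[0.587  0.0706 0.1873] [-2.1735  1.7252  6.6992] [0.2215 0.3823 0.0236] [0.6571 0.0583 0.2573]
outline back [0.6429 0.0607 0.1059] carrier edge [0.631  0.0628 0.1068]
0.095 0.28 stage centre [0.6019 0.0683 0.095 ] width 0.053603389158201016 gap 0.010483454952050905
0.095 0.32 stage centre [0.6026 0.0681 0.095 ] width 0.0530106552237918 gap 0.010307056096414458
0.095 0.36 stage centre [0.6033 0.068  0.095 ] width 0.0524257276213795 gap 0.010147077245020245
0.095 0.4 stage centre [0.6041 0.0679 0.095 ] width 0.05184954211035005 gap 0.01000414139642078
0.098 0.28 stage centre [0.6022 0.0682 0.098 ] width 0.05253358474428352 gap 0.01021575416263655
0.098 0.32 stage centre [0.6029 0.0681 0.098 ] width 0.051940850809874296 gap 0.010033800743791017
0.098 0.36 stage centre [0.6036 0.068  0.098 ] width 0.051355923207462004 gap 0.009867575322277099
0.098 0.4 stage centre [0.6044 0.0678 0.098 ] width 0.05077973769643253 gap 0.009717631553573157
```

{"fn": "jog_arm", "kwargs": {
  "plan": [
    [[0.2, -0.04, -0.2], 0],
    [[0, 0, 0], 0],
    [[0, 0, 0], 0]
  ]
}}

```text
clock: 14.7
tcp_pos: [0.5871, 0.0707, 0.1848]
orientation: [3.127, -0.297, -0.01]
contact_force: [-8.8, 2.3, 9.8]
grip_width: 0.0097
```

{"fn": "jog_arm", "kwargs": {
  "plan": [
    [[0.2, -0.04, -0.2], 0],
    [[0, 0, 0], 0],
    [[0, 0, 0], 0]
  ]
}}

```text
clock: 15.0
tcp_pos: [0.5874, 0.0706, 0.1823]
orientation: [3.126, -0.296, -0.016]
contact_force: [-14.0, 2.7, 10.6]
grip_width: 0.0094
```

{"fn": "jog_arm", "kwargs": {
  "plan": [
    [[0, 0, -0.1], 0],
    [[0, 0, 0], 0],
    [[0, 0, 0], 0]
  ]
}}

```text
clock: 15.3
tcp_pos: [0.5874, 0.0706, 0.1814]
orientation: [3.126, -0.296, -0.016]
contact_force: [-14.1, 3.2, 13.0]
grip_width: 0.0094
```

```bash
python3 -c "
from h import *
o=get_obs();print(o['tcp_pos'],o['contact_force'],o['moment'])"
```

```text
[0.58737445 0.07064316 0.1813868 ] [-14.06049025   3.1627539   13.00599358] [ 0.59519857  2.60705924 -0.03224806]
```

{"fn": "jog_arm", "kwargs": {
  "plan": [
    [[-0.4, 0.08, 0], 0],
    [[0, 0, 0], 0],
    [[0, 0, 0], 0]
  ]
}}

```text
clock: 15.6
tcp_pos: [0.5862, 0.0708, 0.1819]
orientation: [3.127, -0.297, -0.006]
contact_force: [-4.0, 1.6, 5.2]
grip_width: 0.0096
```

```bash
python3 - <<'E'
from h import *
o=get_obs();print(o["tcp_pos"],o["contact_force"],o["moment"])
s=grab_frame("scene")[:,:,::-1];w=grab_frame("wrist")[:,:,::-1]
cv2.imwrite("pics/w5.png",w);cv2.imwrite("pics/s5.png",s)
a=cv2.resize(s[110:290,220:380],(400,450),interpolation=3);b=cv2.resize(w[80:440,150:470],(400,450),interpolation=3)
cv2.imwrite("pics/v5.png",np.clip(np.hstack([a,b])*1.2,0,255).astype('u1'))
E
```

```text
[0.586152   0.07076206 0.18191525] [-3.96752595  1.61985743  5.22067537] [ 0.32047699  0.70722168 -0.02061889]
```

View pics/v5.png

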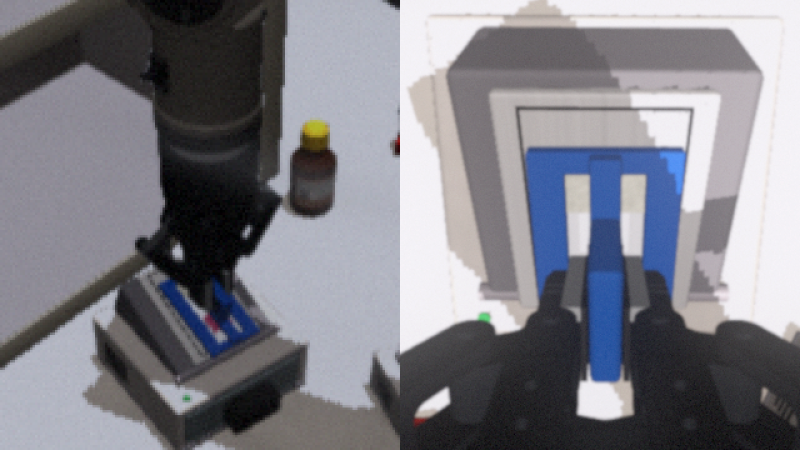

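```bash
python3 - <<'E'
from h import *
np.set_printoptions(precision=4,suppress=True)
c=get_calibration("wrist");o=get_obs();K=c["intrinsics"]
Rc=R.from_rotvec(c["orientation"]).as_matrix();Rt=R.from_rotvec(o["orientation"]).as_matrix()
M=Rt.T@Rc; p=Rt.T@(c["xyz"]-o["tcp_pos"]); print("cam in tool",p,M[:,2])
def proj(q): 
    v=M.T@(q-p);v=K@v;return v[:2]/v[2]
def edges(f):
    w=cv2.imread(f);m=cv2.inRange(cv2.cvtColor(w,cv2.COLOR_BGR2HSV),(100,110,30),(125,255,255))
    m[:, :235]=0;m[:,400:]=0
    top=[np.where(m[150:300,u])[0].min()+150 for u in list(range(270,290))+list(range(345,362))]
    l=[];r=[]
    for v in range(int(np.median(top))+6,int(np.median(top))+66,2):
        u=np.where(m[v])[0];l.append((v,u.min()-.5));r.append((v,u.max()+.5))
    fl=np.polyfit(*np.array(l).T,1);fr=np.polyfit(*np.array(r).T,1)
    v0=np.median(top)-.5
    vv=(fr[1]-fl[1])/(fl[0]-fr[0]);vp=np.array([np.polyval(fl,vv),vv,1])
    d=M@np.linalg.inv(K)@vp; d/=np.linalg.norm(d)
    return v0,np.polyval(fl,v0),np.polyval(fr,v0),vp[:2],d
for f in("pics/w3.png","pics/w5.png"):print(f,edges(f))
for h in(.029,.026):
  for t in(0,.1,.2,.25,.3,.35,.4):
    q=lambda y:np.array([.042*np.cos(t)+h*np.sin(t)-.001,y,.054-(.042*np.sin(t)-h*np.cos(t))])
    a,b=proj(q(-.025)),proj(q(.025));print(h,t,a,b)
E
```

```text
cam in tool [ 0.071  -0.0011 -0.0702] [-0.277   0.      0.9609]
pics/w3.png (np.float64(203.5), np.float64(254.9445124212088), np.float64(372.894623655914), array([ 309.7459, 1291.0605]), array([-0.9983, -0.0049,  0.0588]))
pics/w5.png (np.float64(198.5), np.float64(249.80817575083427), np.float64(379.0923804226918), array([300.758 , 846.3623]), array([-0.9641, -0.0195,  0.2648]))
0.029 0 [256.7198 205.5604] [376.3068 205.4065]
0.029 0.1 [254.8503 201.0954] [378.3381 200.9364]
0.029 0.2 [252.809  197.5673] [380.5599 197.4029]
0.029 0.25 [251.7235 196.195 ] [381.7426 196.0277]
0.029 0.3 [250.5951 195.107 ] [382.9731 194.9367]
0.029 0.35 [249.4239 194.3218] [384.2511 194.1483]
0.029 0.4 [248.2107 193.8584] [385.576  193.6817]
0.026 0 [255.6424 206.9717] [377.4882 206.8148]
0.026 0.1 [253.7412 203.2036] [379.5561 203.0416]
0.026 0.2 [251.6765 200.4237] [381.8054 200.2563]
0.026 0.25 [250.5832 199.4448] [382.9978 199.2743]
0.026 0.3 [249.4499 198.7627] [384.2347 198.5892]
0.026 0.35 [248.2773 198.3954] [385.5154 198.2188]
0.026 0.4 [247.0664 198.3615] [386.8389 198.1817]
```

```bash
python3 - <<'E'
from h import *
np.set_printoptions(precision=4,suppress=True)
c=get_calibration("wrist");o=get_obs();K=c["intrinsics"]
Rc=R.from_rotvec(c["orientation"]).as_matrix();Rt=R.from_rotvec(o["orientation"]).as_matrix();M=Rt.T@Rc
for f in("pics/w3.png","pics/w5.png"):
    g=cv2.cvtColor(cv2.imread(f),cv2.COLOR_BGR2GRAY)
    L=cv2.createLineSegmentDetector(1).detect(g)[0][:,0]
    print(f)
    for a in sorted(L.tolist()):
        x1,y1,x2,y2=a
        if abs(y2-y1)>30 and abs(x2-x1)<.35*abs(y2-y1) and 150<x1<470 and min(y1,y2)<260: print(np.round(a,1),"du/dv %.4f u@240 %.1f"%((x2-x1)/(y2-y1),x1+(240-y1)*(x2-x1)/(y2-y1)))
# vp row for tilt t, at tool yaw equal: direction (cos t,0,-sin t)
for t in(0,.2,.25,.3,.35,.4):
    v=K@(M.T@np.array([np.cos(t),0,-np.sin(t)]));print(t,v[:2]/v[2])
E
```

```text
pics/w3.png
[214.7 121.9 218.  184.4] du/dv 0.0519 u@240 220.9
[215.2 191.9 211.6 125.6] du/dv 0.0546 u@240 217.8
[219.2 259.3 216.4 206.9] du/dv 0.0528 u@240 218.2
[244.6 263.2 229.4 134.2] du/dv 0.1176 u@240 241.9
[253.5 148.  257.8 199.4] du/dv 0.0831 u@240 261.2
[270.6 199.4 268.3 158. ] du/dv 0.0547 u@240 272.8
[272.  160.6 273.9 199.4] du/dv 0.0505 u@240 276.0
[283.3 223.1 285.2 281.8] du/dv 0.0314 u@240 283.9
[300.6 281.9 303.  223.1] du/dv -0.0400 u@240 302.3
[325.2 223.1 326.9 283.1] du/dv 0.0286 u@240 325.7
[342.5 283.1 344.3 223.1] du/dv -0.0302 u@240 343.8
[368.  198.3 372.6 161.8] du/dv -0.1268 u@240 362.7
[370.6 251.9 369.2 296.9] du/dv -0.0313 u@240 371.0
[376.3 159.3 371.4 199.5] du/dv -0.1227 u@240 366.4
[378.4 239.6 391.6 152.9] du/dv -0.1525 u@240 378.3
[415.7 135.4 391.9 263.4] du/dv -0.1860 u@240 396.2
pics/w5.png
[187.5 277.9 179.6 198.1] du/dv 0.0992 u@240 183.7
[218.9 301.  185.4 136.9] du/dv 0.2039 u@240 206.5
[220.6 155.4 245.7 320.8] du/dv 0.1518 u@240 233.4
[245.3 169.3 248.7 200.6] du/dv 0.1092 u@240 253.0
[257.7 300.8 241.2 165.4] du/dv 0.1222 u@240 250.3
[281.2 220.5 284.6 283.1] du/dv 0.0544 u@240 282.3
[300.8 281.9 301.6 220.6] du/dv -0.0133 u@240 301.4
[325.9 220.6 326.8 281.9] du/dv 0.0143 u@240 326.2
[342.9 283.1 346.4 220.5] du/dv -0.0567 u@240 345.3
[382.4 184.1 367.8 303.1] du/dv -0.1227 u@240 375.5
[385.8 280.9 406.3 156.8] du/dv -0.1654 u@240 392.6
[440.7 141.6 405.5 303.4] du/dv -0.2181 u@240 419.3
0 [ 315.5595 1528.0582]
0.2 [314.8161 951.2337]
0.25 [314.7138 871.8095]
0.3 [314.6275 804.8663]
0.35 [314.5535 747.4104]
0.4 [314.4889 697.3246]
```

{"fn": "jog_arm", "kwargs": {
  "plan": [
    [[0, 0, 0.5], 0],
    [[0, 0, 0.7], 0],
    [[0.7, -0.13, 0], 0],
    [[0, 0, 0], 0],
    [[0, 0, 0], 0],
    [[0, 0, 0], 0]
  ]
}}

```text
clock: 16.3
tcp_pos: [0.5948, 0.0686, 0.1939]
orientation: [3.127, -0.299, -0.001]
contact_force: [0.2, 0.4, -0.5]
grip_width: 0.0095
```

```bash
cat > tilt.py <<'E'
from h import *
def measure(save=None):
    o=get_obs();c=get_calibration("wrist");K=c["intrinsics"];w=np.ascontiguousarray(grab_frame("wrist")[:,:,::-1])
    if save: cv2.imwrite(save,w)
    M=R.from_rotvec(o["orientation"]).as_matrix().T@R.from_rotvec(c["orientation"]).as_matrix()
    m=cv2.inRange(cv2.cvtColor(w,cv2.COLOR_BGR2HSV),(100,110,30),(125,255,255));m[:,:225]=0;m[:,410:]=0
    v0=np.median([np.where(m[120:300,u])[0].min()+120 for u in list(range(270,290))+list(range(345,362))])-.5
    l=[];r=[]
    for v in range(int(v0)+6,int(v0)+76,2):
        u=np.where(m[v])[0];l.append((v,u.min()-.5));r.append((v,u.max()+.5))
    def fit(p):
        p=np.array(p)
        for _ in range(3):
            f=np.polyfit(*p.T,1);e=abs(np.polyval(f,p[:,0])-p[:,1]);p=p[e<max(1,2*np.median(e))]
        return f
    def vp(a,b):
        v=(b[1]-a[1])/(a[0]-b[0]);d=M@np.linalg.inv(K)@np.array([np.polyval(a,v),v,1]);d*=-np.sign(d[2]);return np.arctan2(-d[2],abs(d[0]))
    fl,fr=fit(l),fit(r)
    print("tcp",o["tcp_pos"],"F",o["contact_force"],"M",o["moment"],"grip",o["grip_width"])
    t=vp(fl,fr)
    print("carrier edge row",v0,"u",np.polyval(fl,v0),np.polyval(fr,v0),"vp tilt",t)
    g=cv2.cvtColor(w,cv2.COLOR_BGR2GRAY)
    for a in sorted(cv2.createLineSegmentDetector(1).detect(g)[0][:,0].tolist()):
        x1,y1,x2,y2=a
        if abs(y2-y1)>30 and abs(x2-x1)<.35*abs(y2-y1) and 150<x1<470 and min(y1,y2)<260: print("V",np.round(a,1),"%.4f %.1f"%((x2-x1)/(y2-y1),x1+(240-y1)*(x2-x1)/(y2-y1)))
        if abs(x2-x1)>60 and abs(y2-y1)<12 and 120<y1<260: print("H",np.round(a,1))
E
python3 -c "
from tilt import *
np.set_printoptions(precision=4,suppress=True)
measure('pics/w6.png')"
```

```text
tcp [0.5948 0.0686 0.1939] F [ 0.2077  0.4065 -0.5489] M [ 0.0143 -0.0177  0.0338] grip 0.009513024871919852
carrier edge row 198.5 u 250.85553221288518 377.6637955182073 vp tilt 0.2025279191131137
V [193.3 271.7 187.8 209.3] 0.0891 190.5
H [220.6 121.6 404.4 122.7]
V [221.5 292.2 196.  161.6] 0.1953 211.3
V [224.4 184.2 245.8 323.3] 0.1535 233.0
H [245.6 193.8 378.1 194. ]
V [258.  308.  243.7 194.1] 0.1254 249.5
V [281.4 220.6 284.7 283.1] 0.0532 282.4
V [300.8 281.9 301.7 220.6] -0.0142 301.4
V [326.  220.6 326.8 281.9] 0.0124 326.3
H [339.4 181.6 228.1 180.8]
V [342.8 284.3 346.4 220.6] -0.0565 345.3
V [378.7 195.4 369.5 292. ] -0.0959 374.4
V [385.4 274.5 399.4 186.7] -0.1594 390.9
H [423.1 158.4 331.9 157.6]
V [428.  162.8 399.8 303.5] -0.2007 412.5
```

{"fn": "jog_arm", "kwargs": {
  "plan": [
    [[0, 0, -0.2], 0],
    [[0, 0, -0.2], 0],
    [[0, 0, 0], 0]
  ]
}}

```text
clock: 16.65
tcp_pos: [0.5954, 0.0687, 0.1905]
orientation: [-3.127, 0.299, -0.002]
contact_force: [1.0, -0.1, 2.5]
grip_width: 0.0098
```

{"fn": "jog_arm", "kwargs": {
  "plan": [
    [[0, 0, -0.2], 0],
    [[0, 0, 0], 0]
  ]
}}

```text
clock: 16.85
tcp_pos: [0.5955, 0.0688, 0.1887]
orientation: [-3.127, 0.298, -0.002]
contact_force: [0.9, -0.6, 5.0]
grip_width: 0.0096
```

{"fn": "jog_arm", "kwargs": {
  "plan": [
    [[0, 0, -0.2], 0],
    [[0, 0, 0], 0]
  ]
}}

```text
clock: 17.05
tcp_pos: [0.5954, 0.0689, 0.1867]
orientation: [-3.127, 0.298, -0.002]
contact_force: [0.7, -0.5, 5.4]
grip_width: 0.0097
```

{"fn": "jog_arm", "kwargs": {
  "plan": [
    [[0, 0, -0.2], 0],
    [[0, 0, 0], 0]
  ]
}}

```text
clock: 17.25
tcp_pos: [0.595, 0.0689, 0.1846]
orientation: [-3.127, 0.298, -0.001]
contact_force: [-0.2, -1.1, 6.3]
grip_width: 0.0095
```

{"fn": "jog_arm", "kwargs": {
  "plan": [
    [[0, 0, -0.2], 0],
    [[0, 0, 0], 0]
  ]
}}

```text
clock: 17.45
tcp_pos: [0.5948, 0.069, 0.1825]
orientation: [-3.127, 0.298, 0.0]
contact_force: [-1.7, 0.3, 5.6]
grip_width: 0.0094
```

{"fn": "jog_arm", "kwargs": {
  "plan": [
    [[0, 0, -0.1], 0],
    [[0, 0, 0], 0]
  ]
}}

```text
clock: 17.65
tcp_pos: [0.5948, 0.069, 0.1816]
orientation: [-3.127, 0.298, 0.0]
contact_force: [-1.0, -0.2, 6.7]
grip_width: 0.0096
```

```bash
python3 -c "
from tilt import *
np.set_printoptions(precision=4,suppress=True)
measure('pics/w7.png')"
```

```text
tcp [0.5948 0.069  0.1816] F [-1.0313 -0.2198  6.7033] M [-0.227   0.0326  0.0103] grip 0.00962845014527767
carrier edge row 195.5 u 248.2908963585434 381.4901260504202 vp tilt 0.34276286448714055
V [187.9 281.9 179.7 199.3] 0.0995 183.7
V [214.8 292.1 187.8 162.9] 0.2090 203.9
H [215.6 121.  410.6 122. ]
V [221.9 180.4 244.9 328.4] 0.1560 231.1
H [244.4 188.5 331.9 188.9]
H [251.9 194.6 375.6 194.9]
V [257.  310.8 242.2 190.4] 0.1229 248.3
V [280.7 219.3 284.8 284.3] 0.0633 282.0
V [300.8 281.9 301.4 219.4] -0.0106 301.2
V [326.7 219.4 327.  283.1] 0.0058 326.8
H [340.6 177.1 225.6 176.1]
V [343.  284.3 347.3 219.2] -0.0676 345.9
H [348.1 191.9 263.1 191.9]
V [382.9 195.4 368.9 300.9] -0.1322 377.0
V [386.5 287.  392.3 255.5] -0.1834 395.2
V [395.1 238.5 404.5 181.7] -0.1643 394.9
H [434.4 160.5 334.4 159.9]
V [439.  161.4 404.8 318.2] -0.2179 421.9
```

{"fn": "jog_arm", "kwargs": {
  "plan": [
    [[0, 0, -0.1], 0],
    [[0, 0, 0], 0],
    [[0, 0, 0], 0],
    [[0, 0, 0], 0]
  ]
}}

```text
clock: 18.1
tcp_pos: [0.5947, 0.069, 0.1807]
orientation: [-3.127, 0.298, 0.0]
contact_force: [-2.7, -0.8, 7.0]
grip_width: 0.0095
```

```bash
python3 - <<'E'
from tilt import *
np.set_printoptions(precision=4,suppress=True)
measure('pics/w8.png')
c=get_calibration("wrist");s=.355;yaw=-.183
n=np.array([-np.sin(s)*np.cos(yaw),-np.sin(s)*np.sin(yaw),np.cos(s)]);x=np.array([np.cos(s)*np.cos(yaw),np.cos(s)*np.sin(yaw),np.sin(s)])
for g in(0,.003,.006):
    z=.096-g*np.cos(s);pt=np.array([.601,.0685,z])
    f=lambda uv,h:(lambda o,d:o+d*((pt+h*n-o)@n)/(d@n))(*ray(c,uv))
    print(g,"outline",(f((314,190),0)-pt)@x,"carrier edge",(f((314,195),.006)-pt)@x,"plate back",(f((314,176.6),0)-pt)@x)
s=grab_frame("scene")[:,:,::-1];w=cv2.imread("pics/w8.png")
a=cv2.resize(s[190:270,250:330],(480,480),interpolation=3);b=cv2.resize(w[140:340,190:450],(320,246),interpolation=3)
b=np.vstack([b,cv2.resize(grab_frame("top")[170:280,250:430,::-1],(320,234))])
cv2.imwrite("pics/v8.png",np.clip(np.hstack([a,b])*1.2,0,255).astype('u1'))
E
```

```text
tcp [0.5947 0.069  0.1807] F [-2.714  -0.8215  6.9685] M [-0.1723 -0.0324 -0.0575] grip 0.009499388808990856
carrier edge row 194.5 u 247.67689075630258 381.8265406162464 vp tilt 0.3650219603167851
V [186.5 275.7 180.5 213. ] 0.0952 183.1
V [214.2 292.2 187.  162.8] 0.2101 203.2
H [216.9 120.7 410.6 121.7]
V [221.5 180.5 245.6 334.6] 0.1564 230.8
H [244.4 188.3 330.6 188.6]
H [251.9 194.4 375.6 194.5]
V [258.8 327.3 241.8 190.5] 0.1244 248.0
V [261.  305.6 248.8 203. ] 0.1188 253.2
V [280.5 218.1 284.7 283.1] 0.0648 281.9
V [300.7 283.1 301.4 218.1] -0.0104 301.2
V [326.7 218.1 327.1 283.1] 0.0062 326.8
H [340.6 176.6 224.4 176.1]
V [342.9 284.3 347.6 218. ] -0.0704 346.0
V [376.2 249.1 368.6 305.9] -0.1333 377.4
V [384.  191.6 375.5 251. ] -0.1420 377.1
V [386.8 288.3 392.9 253.3] -0.1759 395.3
V [395.2 240.3 405.  181.6] -0.1664 395.3
H [434.4 160.3 334.4 159.9]
V [438.9 166.5 405.6 316.9] -0.2215 422.6
0 outline 0.04627202507540272 carrier edge 0.04756968072130106 plate back 0.05182903988404941
0.003 outline 0.0457832454218343 carrier edge 0.04703482593435346 plate back 0.051459721711246485
0.006 outline 0.045294465768266 carrier edge 0.04649997114740576 plate back 0.05109040353844356
```

View pics/v8.png

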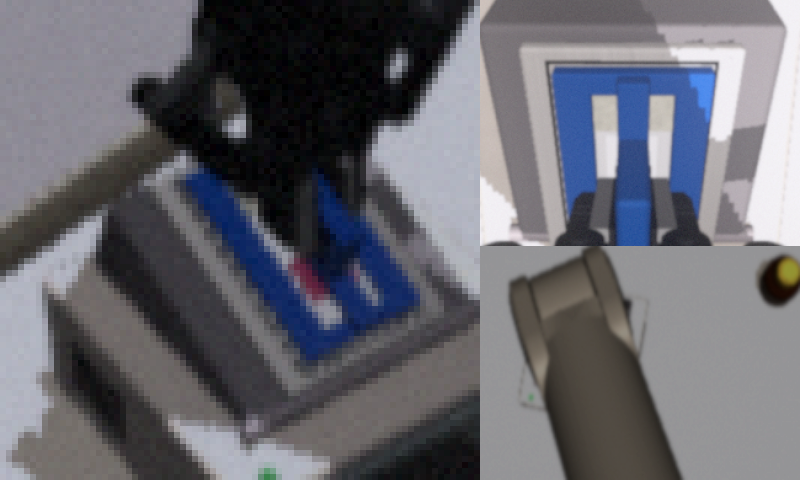

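```bash
python3 - <<'E'
from h import *
F=[];P=[]
for i in range(16):
    grab_frame("wrist");o=get_obs();F.append(o["contact_force"]);P.append(o["tcp_pos"])
F=np.array(F);print(F.mean(0),F.std(0)/4,np.mean(P,0),np.ptp(P,0))
m=F.mean(0);x=np.array([.983,-.183,0]);fx=m@x;print("normal",m[2]*np.cos(.355)-fx*np.sin(.355),"along",fx*np.cos(.355)+m[2]*np.sin(.355))
E
```

```text
[-1.68990461 -0.26768796  6.73077667] [0.11737522 0.10746544 0.08097083] [0.59467863 0.06902612 0.18068474] [5.02388995e-05 5.63971680e-05 4.14239605e-05]
normal 6.871470589917033 along 0.8278894563742327
```

```bash
python3 -c "
from bench import *
print(hand_in())"
```

```text
the job is handed in; nothing more can be done
None
```

I pushed the drawer home, then gripped and lifted the blue carrier. I pressed it onto the large white reader's stage, and it swivelled in the pads to match the slope. I handed the job in while still gripping and holding it there, at about 19 s. No verdict was reported.

**Last checks**
- **Drawer:** it met a hard stop at about 15 N, and the top view taken afterwards showed the pull close against the housing.
- **Tilt:** the wrist view gave the carrier about 0.36 rad and the plate about 0.35 rad. The spread between methods was ±0.02 to 0.03 rad; the carrier's slot edges read highest, at 0.38.
- **Centring:** the carrier sat about 2–3 mm upslope of centre, centred across the plate, and turned about 0.01 rad.
- **Pressing force:** the averaged reading was about 6.9 N normal, or about 7.4 N with the carrier's weight added.
- **Plate travel:** the force implies 6–6.6 mm of give, while the geometry suggests 4–5 mm. Both are under the 7.8 mm limit, but the force-based figure leaves little more than 1 mm of margin.
- **Bystanders:** the arm never went near the bottle or vials. The bottle looked in place in the last view, but I did not measure its position or the vial's again.

**What went wrong on the way**
- **First grasp:** the fingertips touched the carrier's frame, so I opened and regripped about 5 mm higher.
- **First press:** it landed about 8 mm downslope, and trying to slide it up jammed at about 19 N, below the 25 N limit. I backed off, lifted, shifted about 9 mm upslope and pressed again.

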